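# Drop the keyed tube mandrel home in the coupler torque-check stand and clamp it

### The job

Get the torque-check stand ready for the next coupler: slide the tube mandrel across the base plate, without lifting it, and shuffle it round in the pocket until its two lugs fall into the keyways and it sits fully home with its foot flush with the plate. Then turn the orange clamp knob clockwise until its yellow dog lies across the mandrel's foot and locks it down. Leave everything else on the bench where it lies.

Things in the scene. Friction and masses are not known exactly. Their poses are not given: they have to be found in the camera images.
- pocket (a point): Centre of the pocket mouth in the fixed grey steel plate of the torque-check stand, level with its top face, 30 mm above the bench. The plate runs -95 to +95 mm in x, -125 to +160 mm in y of this frame. Pocket: round bore 76 mm diameter, 14 mm deep, flat floor, with two opposite keyways along +x and -x. z up; +y points to where the mandrel first stands, -y to the clamp post.
- keyway (a point): Outer end of the +x keyway at the plate's top face, 74 mm from the pocket's centre. Each keyway is 28 mm wide and 14 mm deep. Axes as pocket.
- mandrel_mid (a point): Middle of the loose steel tube mandrel (0.6 to 0.95 kg), on its axis, 32 mm above its underside. Foot disc 72 mm diameter, 14 mm thick, tapered to 65 mm at the bottom 6 mm, carries an open stub of scaffold tube, 48 mm outside, 40 mm inside, 50 mm tall (64 mm in all). Two opposite lugs along +x and -x; half a turn changes nothing. z up. At first it stands on the plate, 32 mm above pocket, lugs turned away from the keyways.
- mandrel_lug (a point): Outer end of the +x lug of the mandrel, at the middle of its thickness, 70 mm from the axis and 10.5 mm above the disc's underside. Each lug is 20 mm wide, 7 mm thick, its top level with the disc's top, its underside 7 mm above the disc's. Over the pocket at a wrong angle the disc sinks 7 mm and hangs by the lugs; with the lugs over the keyways it falls 7 mm more.
- seat (a point): Where mandrel_mid lies when the mandrel is fully home: 18 mm above pocket, on the pocket's axis, x axes in line; disc and lugs are then flush with the plate. Hanging by its lugs the mandrel is 7 mm higher, standing on the plate 14 mm higher. The play is about 2 mm all round the disc and 4 mm beside each lug.
- clamp (a joint): Angle of the clamp knob about its vertical post, rad. It grows when turned clockwise seen from above: from 0 (dog pointing to -x of pocket, clear of the mandrel) to a stop at 1.62; at 1.57 the dog points to +y, straight across the mandrel's foot. Starts at 0 to 0.35. A little stiff (0.05 N m); stays where it is left.
- clamp_grip (a point): Middle of the orange T-bar of the clamp knob, on its vertical axis, 34 mm above the plate's top face, 88 mm from the pocket's centre in -y of pocket. The bar is 56 mm long (along this point's x), 14 mm wide, 20 mm tall.
- dog_tip (a point): End of the clamp's yellow steel dog, at the middle of its thickness, 60 mm from the knob's axis. The dog turns with the knob, along its bar, and is 16 mm wide. It lies from 3 to 11 mm above the plate, so it passes over the foot of a mandrel that is fully home and strikes one that is not.
- marker_mid (a point): Bystander: centre of a red steel block 60 x 40 x 30 mm. Leave alone.
- gauge_mid (a point): Bystander: centre of a flat polished steel bolt gauge 120 x 36 x 8 mm. Leave alone.
- cap_mid (a point): Bystander: centre of a blue plastic tube cap, 58 mm diameter, 37 mm tall. Leave alone.
- coupler_mid (a point): Bystander: centre of a steel swivel coupler lying on the bench, about 60 x 130 mm, 66 mm tall. Leave alone.
Mind the look-alikes: they are no part of the job. Leave any purple or red look-alike of the part that bears mandrel_mid alone.

How it is judged:
On the way, in this order (a step that is already met when the one before it is completed fails the run):
1. the mandrel has fallen fully home in the pocket, lugs in the keyways (z of mandrel_mid in the frame of pocket below 0.0205 m and horizontal distance between mandrel_mid and pocket below 0.005 m and angle between the x axis of mandrel_mid and the x axis of pocket, either way round below 0.15 rad), for 0.2 s.
2. the clamp dog has been turned across the mandrel's foot (value of joint clamp above 1.35 rad and z of mandrel_mid in the frame of pocket below 0.0205 m), for 0.2 s.
At the end, for the whole second after the job is handed in: The mandrel sits upright and fully home in the pocket: its foot flush with the plate to within 2.5 mm, within 5 mm of the pocket's centre, lugs in the keyways (within 0.15 rad); and the clamp knob stands at more than 1.35 rad, so that the dog lies across the foot (all of step 2 and horizontal distance between mandrel_mid and pocket below 0.005 m and angle between the x axis of mandrel_mid and the x axis of pocket, either way round below 0.15 rad and angle between mandrel_mid's own z axis and vertical below 0.06 rad); the robot touches nothing.
It fails at once if the mandrel is lifted off the plate (more than 15 mm) (z of mandrel_mid in the frame of pocket above 0.047 m).
It fails at once if the mandrel is knocked over or off the plate (angle between mandrel_mid's own z axis and vertical above 0.5 rad or z of mandrel_mid in the frame of pocket below 0.008 m).
It fails at once if a bystander is moved by more than 30 mm (distance of any of marker_mid, gauge_mid, cap_mid, coupler_mid from where it was at the start of the episode above 0.03 m).
It also fails if it takes over 72 s, if anything falls off the work surface, if the arm or the gripper's body presses on something with over 40 N, if the wrist force passes 120 N, or if a joint passes its speed limit or range.

### The arm

A 6-joint arm with a two-finger parallel gripper is mounted at the origin on the work surface. World frame = base frame: x ahead of the robot, y to its left, z up, the work surface at z = 0. Lengths are in m, angles in rad, forces in N, time in s.
With the tool pointing down it reaches from about 0.275 to 0.775 m from the base axis. Payload 14.6 kg.
Tool frame: the origin (TCP) lies midway between the tips of the shut fingers; the grasp point (between the pads) lies 19 mm behind it; z points along the fingers, y is the line along which they close (so a half turn about z gives the same grasp; the last joint's range is limited). The gripper opens to 85 mm and grips with 20 to 120 N. Pads are 22 mm wide; open, the fingers measure 114 mm over their backs; the gripper's body (76 mm by 85 mm) begins 54 mm behind the grasp point. The pads swing forward as they close: fully open they stand 13 mm farther back than shut.
Start: joints at [1.04, 0.263, -0.048, 1.259, 0, 1.415], TCP at [0.193, 0.488, 0.231] pointing down, gripper open.
Joint ranges: [-2.65, 2.65], [-0.89, 1.7], [-1.18, 1.37], [-2.13, 2.11], [-1.35, 1.29], [-3.14, 3.14]. Speed limits (rad/s): [1.89, 1.89, 2.57, 2.79, 3.14, 3.14].

### API

Orientations are given as [roll, pitch, yaw] about the fixed x, y, z axes, in that order (R = Rz(yaw) Ry(pitch) Rx(roll)).
In Python, from station import arm gives the robot as it stands.
- The arm moves only by the tool play_rows, never from a script. Its argument "commands" is a list of rows, each a list of 3 entries, a list of its own where there are three numbers: the turn, a rotation vector about the tool's x, y, z as a fraction of full scale, then the shift along the tool's x, y, z as a fraction of full scale, then the opening, from 0 (shut) to 1 (fully open). A call has exactly 8 rows; each row shifts and turns the commanded pose from where the row before left it, along the tool's axes as they then stand; what a row does not reach is not made up. Full scale, the value 1, is 0.025 m for a shift and 0.15 rad for a turn. A row lasts 1/10 s, in which the tool goes at most 50 mm and 8.59 degrees, less where a joint would pass 70% of its speed; a pose out of reach is approached as far as the arm can. A call with a number of a shift or a turn outside -1 to 1 is refused whole. A call with a gripper value outside its range is refused whole. The fingers move at their own pace and stop on an object; "force" is the grip in N (left out, the last holds). Time passes only in rows, so rows that do not move let the fingers close, or fill a call up. It gives the time, the measured TCP pose, the force, the opening and the grip force at its end, in the units of the state.
- arm.observe(): the state, without advancing time (a new reading comes with each control period).
- arm.capture(name): name is "scene" or "top" or "wrist"; returns (picture, depth): 420x560x3 uint8, red, green, blue; 420x560 float32, m along the optical axis (not along the pixel's ray), 0 where there is no reading.
- arm.camera_params(name): a dict with "K" (3x3 intrinsics, pixels), "view" (4x4, takes a point from world to camera coordinates); the wrist camera has in their place "hand_eye" (4x4, takes a point from camera to tool coordinates, whose origin is the TCP and whose axes are the flange's). Camera axes: x right, y down, z forward; pixel columns grow to the right and rows downward; lengths in m; the calibration is good to about 2 mm. A picture is of the moment at which its call begins: read the wrist's pose just before it. camera_params takes no time and is no camera call.
- arm.job_done(): hands the job in; it is judged then, once.
Trained networks look in the newest picture that a camera, given by its name, has taken for a name from the list of things; names that differ only in an ending like _2 or _b are one class to them, and where a whole thing is asked for, a point or a joint stands for the part that bears it (a point fixed in the world has none). Each returns a list of dicts, best first, with "score" (0 to 1); they miss things now and then, are a little off and sometimes report something else, mostly with a low value. They report only what shows in the picture. A call takes as long as a camera call. They do not tell look-alikes from the thing itself.
- arm.search_frame(camera, target): "point" ([x, y, z] in m, in world coordinates, good to about 4 mm: the middle of the surface that is visible of it).
- arm.masks_of(camera, target): "mask" (420x560 bool, what is visible of it).
- arm.landmark_of(camera, target): "point" ([x, y, z] in m, in world coordinates, good to about 4 mm: a listed point, or the origin of a listed thing).
The state is a dict: "time_s": time; "qpos": joint angles; "qd": joint speeds; "tau": joint torques, N m; "eef_pos": TCP position; "eef_rot": TCP orientation; "contact_force": force on the tool from outside, world axes, zero at the start; "ft_torque": the same for the moment, N m; "opening": finger opening in m; "grip_force": force on a finger pad.
Only numpy, scipy, OpenCV 4.12 (cv2) and the standard library are available. Lean on these libraries where they do the work, as an engineer would, in place of code of your own. Each camera call takes 0.05 s, during which the arm holds its last target. There are 200 camera calls.

## Working session

There is one attempt and no reset: what is moved stays moved. The work goes in short steps, Python scripts to look and compute and a tool call to move; the robot and the scene stay as the last step left them, time stands still between calls to the robot, and variables do not carry over. Pictures are saved under pics/ and viewed, at most 10 in all, crops included, and the job is handed in when it is done.

Besides the shell and the picture viewer there is one more tool, called as name(argument=value, ...), one argument or row to a line, values as JSON. play_rows: Moves the arm, as the interface text tells. Its arguments: {"type":"object","properties":{"commands":{"type":"array"},"force":{"type":"number"}},"required":["commands"]}

```bash
mkdir -p pics
cat > h.py <<'E'
import numpy as np, cv2
from station import arm
def snap(cam,name=None):
    im,d=arm.capture(cam)
    if name: cv2.imwrite('pics/'+name,cv2.cvtColor(im,cv2.COLOR_RGB2BGR))
    return im,d
def proj(cam,p):
    c=arm.camera_params(cam);q=c['view']@np.r_[p,1];u=c['K']@q[:3];return np.round(u[:2]/u[2])
E
python3 - <<'E'
from h import *
print(arm.observe())
for cam in('scene','top'):
    snap(cam,cam+'0.png')
    for n in ['pocket','keyway','mandrel_mid','mandrel_lug','seat','clamp_grip','dog_tip']:
        for r in arm.landmark_of(cam,n)[:3]: print(cam,n,np.round(r['point'],4),round(r['score'],2),proj(cam,r['point']))
E
```

```text
{'time_s': 0.0, 'qpos': array([ 1.03969059e+00,  2.63519766e-01, -4.90002945e-02,  1.25942686e+00,
       -6.69813892e-06,  1.41549645e+00]), 'qd': array([-2.25798080e-04, -8.53924799e-04,  9.35290947e-04, -6.18897555e-04,
       -4.28695812e-04, -1.50566277e-05]), 'tau': array([ 1.55489957e-03, -6.37605858e+01,  3.84566081e+01,  1.35490243e-02,
        1.43615023e-05,  3.25071426e-05]), 'eef_pos': array([0.19253051, 0.48808166, 0.2308035 ]), 'eef_rot': array([-3.14045487e+00, -1.71351648e-04,  2.76578670e+00]), 'contact_force': array([ 0.33063842,  0.77765168, -0.36305308]), 'ft_torque': array([ 0.06348162,  0.01481348, -0.01356436]), 'grip_force': 0.0, 'opening': 0.08569141555002828}
scene pocket [ 0.526  -0.056   0.0281] 0.9 [245. 201.]
scene keyway [ 0.6011 -0.0513  0.0288] 0.91 [250. 228.]
scene mandrel_mid [0.5169 0.0071 0.0586] 0.75 [272. 186.]
scene mandrel_mid [ 0.526  -0.0572  0.0502] 0.74 [244. 195.]
scene mandrel_mid [0.3134 0.1788 0.0315] 0.71 [327. 130.]
scene mandrel_lug [ 0.4473 -0.0051  0.0371] 0.97 [263. 171.]
scene mandrel_lug [0.3781 0.1583 0.0092] 0.76 [324. 153.
[... 309 characters left out ...]
88  0.0295] 0.93 [330. 209.]
top mandrel_mid [0.5183 0.0023 0.0643] 0.89 [299. 246.]
top mandrel_mid [0.3133 0.1808 0.0321] 0.61 [184. 359.]
top mandrel_mid [0.8396 0.0424 0.0341] 0.56 [292.  82.]
top mandrel_lug [0.376 0.156 0.01 ] 0.94 [205. 322.]
top mandrel_lug [ 0.4459 -0.0069  0.0377] 0.89 [300. 290.]
top mandrel_lug [0.886  0.0992 0.0089] 0.76 [265.  64.]
top seat [ 0.5279 -0.0567  0.0514] 0.89 [333. 245.]
top clamp_grip [ 0.5351 -0.1432  0.0646] 0.92 [385. 244.]
top clamp_grip [ 0.6934 -0.0796  0.0012] 0.73 [348. 165.]
top clamp_grip [ 0.5979 -0.0488  0.0282] 0.43 [330. 208.]
top dog_tip [ 0.4757 -0.1363  0.0375] 0.69 [376. 280.]
top dog_tip [ 0.5343 -0.1451  0.0648] 0.63 [386. 245.]
```

View pics/top0.png

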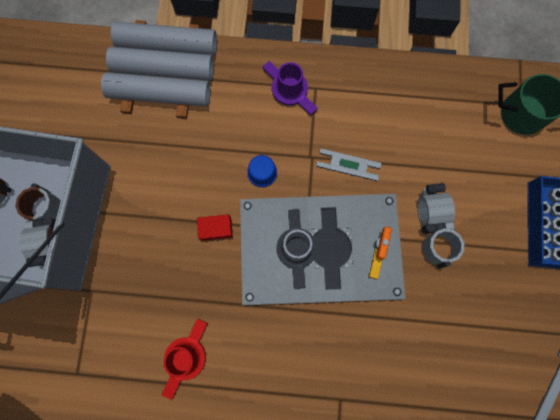

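View pics/scene0.png

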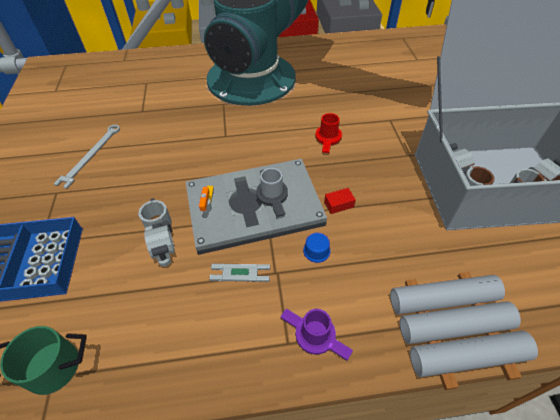

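The candidates for the mandrel in the top picture are grey (297,245) standing on the plate, purple (290,83), and red (185,358). The grey steel one next to the pocket at (332,250) is the right one. The clamp knob is at (385,244), with its dog at (376,270). I'll turn the tool, go above the mandrel and check the choice from close by.

play_rows(
  commands=[
    [[0,0,1],[0,0,0],1],
    [[0,0,1],[0,0,0],1],
    [[0,0,1],[0,0,0],1],
    [[0,0,1],[0,0,0],1],
    [[0,0,1],[0,0,0],1],
    [[0,0,1],[0,0,0],1],
    [[0,0,1],[0,0,0],1],
    [[0,0,0.97],[0,0,0],1],
  ],
)

```text
time_s: 1.6
eef_pos: [0.1927, 0.4883, 0.2313]
eef_rot: [-3.142, 0.0, 1.564]
contact_force: [0.3, -0.1, -0.2]
opening: 0.0853
grip_force: 0.0
```

play_rows(
  commands=[
    [[0,0,0],[-0.85,0.54,0],1],
    [[0,0,0],[-0.85,0.54,0],1],
    [[0,0,0],[-0.85,0.54,0],1],
    [[0,0,0],[-0.85,0.54,0],1],
    [[0,0,0],[-0.85,0.54,0],1],
    [[0,0,0],[-0.85,0.54,0],1],
    [[0,0,0],[-0.85,0.54,0],1],
    [[0,0,0],[-0.85,0.54,0],1],
  ],
)

```text
time_s: 2.4
eef_pos: [0.301, 0.3174, 0.2313]
eef_rot: [3.141, -0.0, 1.57]
contact_force: [0.2, -0.0, 0.3]
opening: 0.0855
grip_force: 0.0
```

play_rows(
  commands=[
    [[0,0,0],[-0.85,0.54,0],1],
    [[0,0,0],[-0.85,0.54,0],1],
    [[0,0,0],[-0.85,0.54,0],1],
    [[0,0,0],[-0.85,0.54,0],1],
    [[0,0,0],[-0.85,0.54,0],1],
    [[0,0,0],[-0.85,0.54,0],1],
    [[0,0,0],[-0.85,0.54,0],1],
    [[0,0,0],[-0.85,0.54,0],1],
  ],
)

```text
time_s: 3.2
eef_pos: [0.409, 0.1473, 0.2314]
eef_rot: [3.141, -0.0, 1.57]
contact_force: [-0.5, -0.3, 0.1]
opening: 0.0855
grip_force: 0.0
```

play_rows(
  commands=[
    [[0,0,0],[-0.85,0.54,-0.2],1],
    [[0,0,0],[-0.85,0.54,-0.2],1],
    [[0,0,0],[-0.85,0.54,-0.2],1],
    [[0,0,0],[-0.85,0.54,-0.2],1],
    [[0,0,0],[-0.85,0.54,-0.2],1],
    [[0,0,0],[-0.85,0.3,-0.2],1],
    [[0,0,0],[-0.85,0.3,0],1],
    [[0,0,0],[0,0,0],1],
  ],
)

```text
time_s: 4.0
eef_pos: [0.4918, -0.0024, 0.2611]
eef_rot: [3.141, 0.0, 1.568]
contact_force: [0.7, 0.6, 0.3]
opening: 0.0852
grip_force: 0.0
```

```bash
cat >> h.py <<'E'
from scipy.spatial.transform import Rotation as Ro
def wpose():
    s=arm.observe();T=np.eye(4);T[:3,:3]=Ro.from_euler('xyz',s['eef_rot']).as_matrix();T[:3,3]=s['eef_pos']
    return T@arm.camera_params('wrist')['hand_eye']
def cloud(d,T,K=None):
    K=arm.camera_params('wrist')['K'] if K is None else K
    v,u=np.mgrid[:d.shape[0],:d.shape[1]]
    p=np.stack([(u-K[0,2])/K[0,0]*d,(v-K[1,2])/K[1,1]*d,d],-1)
    return p@T[:3,:3].T+T[:3,3]
E
python3 - <<'E'
from h import *
s=arm.observe();print(s['time_s'],s['eef_pos'],s['eef_rot'],s['qpos'])
T=wpose();print(T.round(3))
im,d=snap('wrist','w1.png')
np.savez('w1.npz',im=im,d=d,T=T)
for n in ['pocket','keyway','mandrel_mid','mandrel_lug','clamp_grip','dog_tip']:
    for r in arm.landmark_of('wrist',n)[:2]: print(n,np.round(r['point'],4),round(r['score'],2))
E
```

```text
4.0 [ 0.49176556 -0.00244167  0.26112548] [3.14140775e+00 4.27423104e-04 1.56815903e+00] [-1.70612153e-01  1.97943535e-01 -5.60445733e-02  1.31655446e+00
 -3.90494106e-04  1.40282138e+00]
[[ 1.    -0.003 -0.001  0.492]
 [-0.003 -0.963 -0.27   0.066]
 [-0.     0.27  -0.963  0.403]
 [ 0.     0.     0.     1.   ]]
pocket [ 0.5279 -0.0541  0.0288] 0.85
keyway [ 0.6012 -0.0453  0.0314] 0.9
keyway [ 0.5364 -0.1456  0.0611] 0.68
mandrel_mid [0.5184 0.0008 0.0631] 0.9
mandrel_lug [0.3761 0.1622 0.0101] 0.97
mandrel_lug [ 0.4475 -0.0074  0.038 ] 0.8
clamp_grip [ 0.5401 -0.1454  0.0644] 0.93
```

View pics/w1.png

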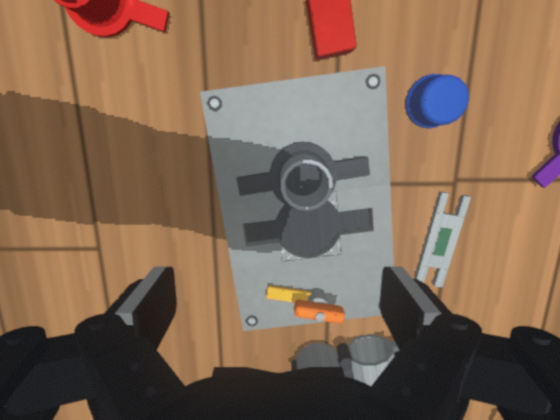

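The close view shows the grey mandrel at (306,180), with lugs at (240,185) and (368,167). The pocket is at (308,228), with keyways at (247,233) and (372,220). The orange knob is at (318,312) and the yellow dog at (285,294). The choice is confirmed, so I'll fit the geometry from depth.

```bash
cat > fit.py <<'E'
from h import *
def fitall(d,T):
    P=cloud(d,T).reshape(-1,3);P=P[(d.ravel()>0.1)]
    roi=(abs(P[:,0]-.525)<.12)&(abs(P[:,1]+.05)<.16)&(P[:,2]>0.005)&(P[:,2]<.11)
    return P[roi]
def ang(Q):
    c=Q-Q.mean(0);w,v=np.linalg.eigh(c.T@c);a=v[:,1];return np.arctan2(a[1],a[0])
def wrap(a): return (a+np.pi/2)%np.pi-np.pi/2
E
python3 - <<'E'
from fit import *
z=np.load('w1.npz');P=fitall(z['d'],z['T'])
h,e=np.histogram(P[:,2],np.arange(.005,.11,.003))
print([(round(a,3),int(b)) for a,b in zip(e,h)])
def zb(a,b,m=None):
    q=P[(P[:,2]>a)&(P[:,2]<b)];return q
near=lambda q,c,r:q[np.hypot(q[:,0]-c[0],q[:,1]-c[1])<r]
ring=near(zb(.090,.10),(.518,.002),.04)[:,:2].astype(np.float32)
print('ring',len(ring),cv2.minEnclosingCircle(ring))
foot=near(zb(.040,.050),(.518,.002),.09)[:,:2]
foot=foot[foot[:,1]>-.05]
lug=foot[np.hypot(*(foot-[.518,.002]).T)>.042]
L=lug[lug[:,0]<.518].mean(0);R=lug[lug[:,0]>.518].mean(0);print('lugs',L,R,len(lug),wrap(np.arctan2(*(R-L)[::-1])),'mid',(L+R)/2)
fl=zb(.010,.022)[:,:2];fl=fl[(abs(fl[:,0]-.525)<.085)&(abs(fl[:,1]+.05)<.07)]
far=fl[np.hypot(*(fl-[.526,-.056]).T)>.045]
L=far[far[:,0]<.525].mean(0);R=far[far[:,0]>.525].mean(0);print('key',L,R,len(far),wrap(np.arctan2(*(R-L)[::-1])),'mid',(L+R)/2)
bore=near(zb(.01,.022),(.526,-.056),.045)
print('pocket low edge y',np.percentile(bore[:,1],1),'x range',np.percentile(bore[:,0],[1,99]))
pl=zb(.027,.034)[:,:2].astype(np.float32);r=cv2.minAreaRect(pl);print('plate',r)
bar=near(zb(.066,.08),(.538,-.143),.05)[:,:2].astype(np.float32);print('bar',len(bar),cv2.minAreaRect(bar),ang(bar))
E
```

```text
[(np.float64(0.005), 124), (np.float64(0.008), 49), (np.float64(0.011), 227), (np.float64(0.014), 3578), (np.float64(0.017), 225), (np.float64(0.02), 185), (np.float64(0.023), 185), (np.float64(0.026), 11238), (np.float64(0.029), 18985), (np.float64(0.032), 145), (np.float64(0.035), 217), (np.float64(0.038), 468), (np.float64(0.041), 2068), (np.float64(0.044), 1156), (np.float64(0.047), 405), (np.float64(0.05), 72), (np.float64(0.053), 101), (np.float64(0.056), 94), (np.float64(0.059), 113), (np.float64(0.062), 117), (np.float64(0.065), 124), (np.float64(0.068), 168), (np.float64(0.071), 452), (np.float64(0.074), 158), (np.float64(0.077), 53), (np.float64(0.08), 61), (np.float64(0.083), 51), (np.float64(0.086), 59), (np.float64(0.089), 106), (np.float64(0.092), 591), (np.float64(0.095), 1), (np.float64(0.098), 0), (np.float64(0.101), 0), (np.float64(0.104), 0)]
ring 675 ((0.5178890228271484, 0.00404335418716073), 0.024269750341773033)
lugs [ 0.46271468 -0.00436003] [0.5726883  0.01306974] 1011 0.1571830652768007 mid [0.51770149 0.00435485]
key [ 0.46714483 -0.06765166] [ 0.58581426 -0.05249494] 1101 0.12703444132143327 mid [ 0.52647954 -0.0600733 ]
pocket low edge y -0.09446875422006118 x range [0.4837234  0.56881965]
plate ((0.5445748567581177, -0.03734992444515228), (0.23271287977695465, 0.2859611213207245), 7.169956684112549)
bar 662 ((0.5365374684333801, -0.14320090413093567), (0.014704463072121143, 0.055069662630558014), 80.12811279296875) 2.979957
```

play_rows(
  commands=[
    [[0,0,0],[0.13,0.52,0],1],
    [[0,0,0],[0.13,0.52,0.6],1],
    [[0,0,0],[0,0,1],1],
    [[0,0,0],[0,0,1],1],
    [[0,0,0],[0,0,1],1],
    [[0,0,0],[0,0,1],1],
    [[0,0,0],[0,0,0.8],1],
    [[0,0,0],[0,0,0],1],
  ],
)

```text
time_s: 5.15
eef_pos: [0.5162, 0.0065, 0.1242]
eef_rot: [-3.138, -0.001, 1.571]
contact_force: [-0.1, -0.1, 0.2]
opening: 0.0852
grip_force: 0.0
```

play_rows(
  commands=[
    [[0,0,0],[-0.08,0.06,0.8],1],
    [[0,0,0],[0,0,0.8],1],
    [[0,0,0],[0,0,0.7],1],
    [[0,0,0],[0,0,0.46],1],
    [[0,0,0],[0,0,0],1],
    [[0,0,0],[0,0,0],0.3],
    [[0,0,0],[0,0,0],0.3],
    [[0,0,0],[0,0,0],0.3],
  ],
  force=30,
)

```text
time_s: 5.95
eef_pos: [0.5188, 0.0039, 0.0582]
eef_rot: [3.14, 0.0, 1.57]
contact_force: [-3.3, 1.1, 9.8]
opening: 0.0479
grip_force: 29.2
```

play_rows(
  commands=[
    [[0,0,0],[0,0,0],0.3],
    [[0,0,0],[0,0,0],0.3],
    [[0,0,0],[0,0,0],0.3],
    [[0,0,0],[0,0,0],0.3],
    [[0,0,0],[0,0,0],0.3],
    [[0,0,0],[0,0,0],0.3],
    [[0,0,0],[0,0,0],0.3],
    [[0,0,0],[0,0,0],0.3],
  ],
)

```text
time_s: 6.75
eef_pos: [0.5189, 0.0039, 0.0583]
eef_rot: [3.14, 0.0, 1.57]
contact_force: [-2.1, 0.6, 6.9]
opening: 0.0476
grip_force: 29.9
```

play_rows(
  commands=[
    [[0,0,0.2],[0,0,0],0.3],
    [[0,0,0],[-0.4,0.06,0],0.3],
    [[0,0,0],[-0.4,0.06,0],0.3],
    [[0,0,0],[-0.4,0.06,0],0.3],
    [[0,0,0],[-0.4,0.06,0],0.3],
    [[0,0,0],[-0.4,0.06,0],0.3],
    [[0,0,0],[-0.4,0.06,0],0.3],
    [[0,0,0],[0,0,0],0.3],
  ],
)

```text
time_s: 7.55
eef_pos: [0.5256, -0.0575, 0.0571]
eef_rot: [-3.141, 0.001, 1.539]
contact_force: [0.4, 0.8, -7.3]
opening: 0.048
grip_force: 32.2
```

Run:
```python
from fit import *
s=arm.observe();print(s['time_s'],s['eef_pos'],s['eef_rot'],s['contact_force'])
im,d=snap('top','t2.png');c=arm.camera_params('top');P=fitall(d,np.linalg.inv(c['view'])) if 0 else cloud(d,np.linalg.inv(c['view']),c['K'])
cv2.imwrite('pics/t2c.png',cv2.resize(cv2.cvtColor(im,cv2.COLOR_RGB2BGR)[180:320,225:425],None,fx=4,fy=4))
```

```text
7.55 [ 0.52564004 -0.05746577  0.05713022] [-3.14128310e+00  7.31917137e-04  1.53913675e+00] [ 0.35289946  0.75169378 -7.33999997]
```

View pics/t2c.png

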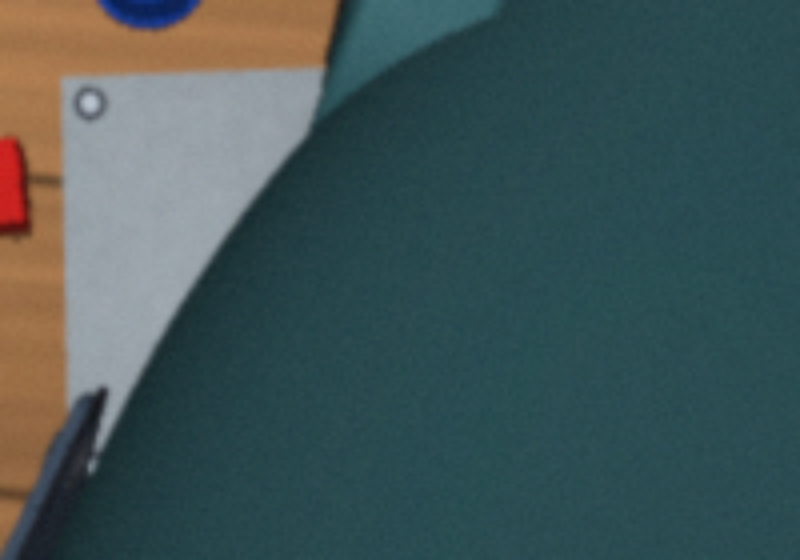

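The arm blocks the top view. The force is now -7 N, so the gripper is carrying the mandrel's weight and it hangs over the pocket. I'll lower gently.

play_rows(
  commands=[
    [[0,0,0],[0,0,0.1],0.3],
    [[0,0,0],[0,0,0.1],0.3],
    [[0,0,0],[0,0,0.1],0.3],
    [[0,0,0],[0,0,0.1],0.3],
    [[0,0,0],[0,0,0],0.3],
    [[0,0,0],[0,0,0],0.3],
    [[0,0,0],[0,0,0],0.3],
    [[0,0,0],[0,0,0],0.3],
  ],
)

```text
time_s: 8.4
eef_pos: [0.5257, -0.0563, 0.0474]
eef_rot: [3.141, 0.0, 1.54]
contact_force: [0.6, -0.4, -8.1]
opening: 0.0478
grip_force: 32.3
```

play_rows(
  commands=[
    [[0,0,0],[0,0,0.08],0.3],
    [[0,0,0],[0,0,0.06],0.3],
    [[0,0,0],[0,0,0],0.3],
    [[0,0,0],[0,0,0],0.3],
    [[0,0,0],[0,0,0],1],
    [[0,0,0],[0,0,0],1],
    [[0,0,0],[0,0,0],1],
    [[0,0,0],[0,0,0],1],
  ],
)

```text
time_s: 9.2
eef_pos: [0.5257, -0.0564, 0.0438]
eef_rot: [3.141, 0.0, 1.54]
contact_force: [-1.0, 0.0, -0.5]
opening: 0.0855
grip_force: 0.0
```

play_rows(
  commands=[
    [[0,0,0],[0,0,-0.6],1],
    [[0,0,0],[0,0,-1],1],
    [[0,0,0],[0,0,-1],1],
    [[0,0,0],[0,0,-1],1],
    [[0,0,0],[0,0,-1],1],
    [[0,0,0],[0,0,-1],1],
    [[0,0,0],[-0.5,0,-1],1],
    [[0,0,0],[0,0,0],1],
  ],
)

```text
time_s: 10.0
eef_pos: [0.5266, -0.07, 0.2116]
eef_rot: [3.137, 0.001, 1.54]
contact_force: [-0.1, -0.2, -0.8]
opening: 0.0854
grip_force: 0.0
```

Run:
```python
from fit import *
s=arm.observe();print(s['time_s'],s['eef_pos'],s['eef_rot'],s['contact_force'])
T=wpose();im,d=snap('wrist','w3.png');P=fitall(d,T)
def near(c,r,a,b): return P[(np.hypot(P[:,0]-c[0],P[:,1]-c[1])<r)&(P[:,2]>a)&(P[:,2]<b)]
r=near((.526,-.057),.035,.065,.11);print(np.median(near((.526,-.057),.035,.076,.1)[:,2]))
top=np.percentile(r[:,2],90);q=r[r[:,2]>top-.004];print('ring',cv2.minEnclosingCircle(q[:,:2].astype(np.float32)),top)
f=near((.526,-.057),.07,.02,.06);g=f[np.hypot(*(f[:,:2]-[.526,-.057]).T)>.03];print('foot z',np.percentile(g[:,2],[10,50,90]))
b=near((.538,-.143),.05,.068,.08);print('bar',cv2.minAreaRect(b[:,:2].astype(np.float32)),ang(b[:,:2]))
```

```text
10.0 [ 0.52656484 -0.06995511  0.2116291 ] [3.13707144e+00 1.43774442e-03 1.53974725e+00] [-0.10917004 -0.19183167 -0.83987188]
0.07902939210140583
ring ((0.5255351662635803, -0.05586734786629677), 0.02431294694542885) 0.079789942758701
foot z [0.02806772 0.02916422 0.03012398]
bar ((0.5370725989341736, -0.1431886851787567), (0.01382253598421812, 0.05573315545916557), 79.67958068847656) 2.970954856831396
```

View pics/w3.png

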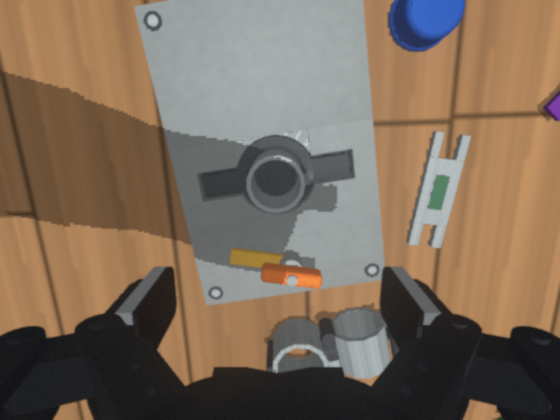

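The mandrel sits in the pocket: its ring top is at 0.079 m (flush would be 0.080), the ring is centred at (275,180), and its lugs lie in the keyways. The knob is at (291,275). Next is the clamp knob.

play_rows(
  commands=[
    [[0,0,0],[-0.73,0.13,0],0.45],
    [[0,0,0],[-0.73,0.13,0],0.45],
    [[0,0,0],[-0.73,0.13,0],0.45],
    [[0,0,0],[-0.73,0.13,0],0.45],
    [[0,0,-1],[0,0,0],0.45],
    [[0,0,-1],[0,0,0],0.45],
    [[0,0,-1],[0,0,0],0.45],
    [[0,0,-1],[0,0,0],0.45],
  ],
)

```text
time_s: 10.85
eef_pos: [0.5358, -0.1423, 0.208]
eef_rot: [-3.141, -0.001, 2.146]
contact_force: [-0.7, -0.1, 0.3]
opening: 0.0382
grip_force: 0.0
```

play_rows(
  commands=[
    [[0,0,-1],[0,0,0],0.45],
    [[0,0,-1],[0,0,0],0.45],
    [[0,0,-1],[0,0,0],0.45],
    [[0,0,-1],[0,0,0],0.45],
    [[0,0,-1],[0,0,0],0.45],
    [[0,0,-0.54],[0,0,0],0.45],
    [[0,0,0],[0,0,0],0.45],
    [[0,0,0],[0,0,0],0.45],
  ],
)

```text
time_s: 11.65
eef_pos: [0.5359, -0.1422, 0.2084]
eef_rot: [3.141, -0.001, 2.969]
contact_force: [0.3, -0.2, -0.2]
opening: 0.0383
grip_force: 0.0
```

play_rows(
  commands=[
    [[0,0,0],[-0.05,-0.03,1],0.45],
    [[0,0,0],[0,0,1],0.45],
    [[0,0,0],[0,0,1],0.45],
    [[0,0,0],[0,0,1],0.45],
    [[0,0,0],[0,0,1],0.45],
    [[0,0,0],[0,0,0.8],0.45],
    [[0,0,0],[0,0,0.6],0.45],
    [[0,0,0],[0,0,0],0.45],
  ],
)

```text
time_s: 12.45
eef_pos: [0.536, -0.1427, 0.047]
eef_rot: [3.141, -0.003, 2.969]
contact_force: [0.2, 0.5, 1.1]
opening: 0.0388
grip_force: 0.0
```

play_rows(
  commands=[
    [[0,0,0],[0,0,0],0],
    [[0,0,0],[0,0,0],0],
    [[0,0,0],[0,0,0],0],
    [[0,0,0],[0,0,0],0],
    [[0,0,0],[0,0,0],0],
    [[0,0,0],[0,0,0],0],
    [[0,0,0],[0,0,0],0],
    [[0,0,0],[0,0,0],0],
  ],
  force=30,
)

```text
time_s: 13.25
eef_pos: [0.5373, -0.1435, 0.0494]
eef_rot: [-3.141, 0.001, 2.971]
contact_force: [-3.7, -3.8, 5.9]
opening: 0.0195
grip_force: 30.2
```

play_rows(
  commands=[
    [[0,0,0.5],[0,0,0],0],
    [[0,0,0.5],[0,0,0],0],
    [[0,0,0.5],[0,0,0],0],
    [[0,0,0.5],[0,0,0],0],
    [[0,0,0.5],[0,0,0],0],
    [[0,0,0.5],[0,0,0],0],
    [[0,0,0.5],[0,0,0],0],
    [[0,0,0],[0,0,0],0],
  ],
)

```text
time_s: 14.05
eef_pos: [0.5373, -0.1435, 0.0494]
eef_rot: [-3.141, 0.001, 2.443]
contact_force: [-3.3, -4.5, 6.1]
opening: 0.0196
grip_force: 30.2
```

Run:
```python
from h import *
s=arm.observe();print(s['eef_pos'],s['eef_rot'],s['contact_force'],s['ft_torque'],s['opening'])
snap('wrist','w4.png')
```

```text
[ 0.53726558 -0.14351515  0.04937282] [-3.14116516e+00  1.12083426e-03  2.44329493e+00] [-3.25357118 -4.49871901  6.14731971] [-0.89053238  0.7977578  -0.06822759] 0.019577861327231567
```

View pics/w4.png

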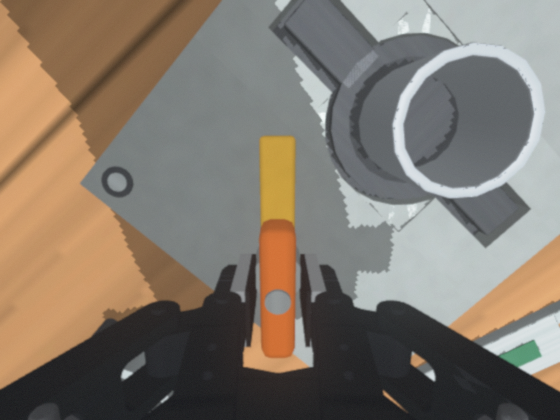

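The bar and dog, seen at (277,290) and (277,180), stay in line with the tool as it turns, so the grip holds. I'll carry on turning.

play_rows(
  commands=[
    [[0,0,0.6],[0,0,0],0],
    [[0,0,0.6],[0,0,0],0],
    [[0,0,0.6],[0,0,0],0],
    [[0,0,0.6],[0,0,0],0],
    [[0,0,0.6],[0,0,0],0],
    [[0,0,0.6],[0,0,0],0],
    [[0,0,0.6],[0,0,0],0],
    [[0,0,0.5],[0,0,0],0],
  ],
)

```text
time_s: 14.9
eef_pos: [0.5372, -0.1436, 0.0494]
eef_rot: [3.141, 0.001, 1.737]
contact_force: [-4.6, -4.4, 7.0]
opening: 0.0195
grip_force: 30.2
```

play_rows(
  commands=[
    [[0,0,0],[0,0,0],0],
    [[0,0,0],[0,0,0],0],
    [[0,0,0],[0,0,0],0.45],
    [[0,0,0],[0,0,0],0.45],
    [[0,0,0],[0,0,0],0.45],
    [[0,0,0],[0,0,0],0.45],
    [[0,0,0],[0,0,0],0.45],
    [[0,0,0],[0,0,0],0.45],
  ],
)

```text
time_s: 15.7
eef_pos: [0.5371, -0.1431, 0.0488]
eef_rot: [3.142, -0.0, 1.741]
contact_force: [-0.0, 0.7, 0.6]
opening: 0.0385
grip_force: 0.0
```

play_rows(
  commands=[
    [[0,0,0],[0,0,-0.5],0.45],
    [[0,0,0],[0,0,-1],0.45],
    [[0,0,0],[0,0,-1],0.45],
    [[0,0,0],[0,0,-1],0.45],
    [[0,0,0],[0,0,-1],0.45],
    [[0,0,0],[0,0,-1],0.45],
    [[0,0,0],[0,0,-1],0.45],
    [[0,0,0],[0,0,0],0.45],
  ],
)

```text
time_s: 16.5
eef_pos: [0.5382, -0.1436, 0.2142]
eef_rot: [3.138, 0.002, 1.741]
contact_force: [-0.2, 0.2, -0.4]
opening: 0.0385
grip_force: 0.0
```

Run:
```python
from fit import *
s=arm.observe();print(s['time_s'],s['eef_pos'],s['eef_rot'],s['contact_force'])
T=wpose();im,d=snap('wrist','w5.png');P=fitall(d,T)
def near(c,r,a,b): return P[(np.hypot(P[:,0]-c[0],P[:,1]-c[1])<r)&(P[:,2]>a)&(P[:,2]<b)]
q=near((.526,-.057),.035,.076,.1);print('ring',cv2.minEnclosingCircle(q[:,:2].astype(np.float32)),np.median(q[:,2]))
b=near((.538,-.143),.04,.068,.078);print('bar',cv2.minAreaRect(b[:,:2].astype(np.float32)),ang(b[:,:2])%np.pi,'clamp',.127+np.pi-ang(b[:,:2])%np.pi)
```

```text
16.5 [ 0.53824594 -0.14356006  0.21421171] [3.13778994e+00 2.46535688e-03 1.74133543e+00] [-0.16858433  0.21735944 -0.44604718]
ring ((0.5255906581878662, -0.05579708144068718), 0.024229133501648903) 0.07892927138226735
bar ((0.5367790460586548, -0.14372260868549347), (0.01309953723102808, 0.05515493080019951), 9.863224029541016) 1.7416809274532814 clamp 1.5269117261365115
```

View pics/w5.png

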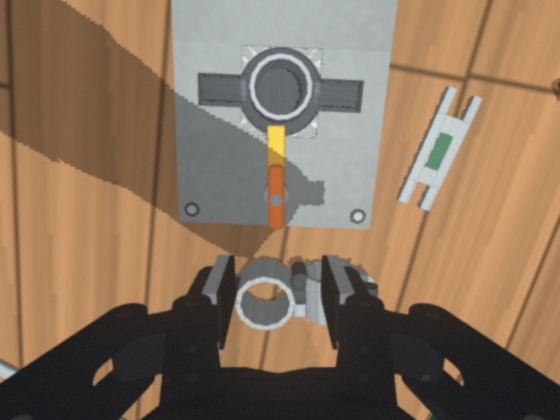

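The dog at (276,145) lies across the mandrel's foot. The clamp is at about 1.53 rad, the mandrel is home and the arm is clear.

```bash
python3 -c "
from station import arm
print(arm.job_done())"
```

```text
the job is handed in; nothing more can be done
None
```

The job is handed in: by the last camera check the mandrel sits fully home in the pocket, the clamp is at about 1.53 rad with its dog across the foot, and the arm is clear; I moved nothing else, and the hand-in call gave no verdict.

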